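Turn two lidded culture dishes over and stack them lid down

TASK

The layer in the two lidded culture dishes has set and they must go to the incubator lid down. Take each dish out of the steel draining rack, turn it over with lid and base held together so that it never comes open, and stack both lid down in the blue wire cradle, one lying flat on the other, edges down against the two blue uprights; set them in, do not drop them. Leave the marker and the jars around the work where they are.

Things in the scene. Friction and masses are not known exactly. Their poses are not given: they have to be found in the camera images.
- base_a: base of the left clear culture dish: pan 84 mm across, amber layer inside, white label underneath. Origin: centre of its outer underside; z: dish axis, towards the lid. Closed, the dish is a disc 91 mm across, 16 mm thick (base face z = 0, lid face z = 16 mm), 50 to 85 g. Starts leaning lid up in the rack's left seat, z 50 degrees from vertical, x straight down the slope, to the right
- lid_a: loose clear lid of dish a: 2.5 mm plate, skirt 91 mm outer diameter, 10 mm deep over the base, about 2 mm play; nothing locks it, so only a pinch across the dish's thickness (a finger on the lid's face, the other on the base's) holds both together. Its frame coincides with the base's when closed
- base_b: base of the right clear culture dish: pan 84 mm across, amber layer inside, white label underneath. Origin: centre of its outer underside; z: dish axis, towards the lid. Closed, the dish is a disc 91 mm across, 16 mm thick (base face z = 0, lid face z = 16 mm), 50 to 85 g. Starts leaning lid up in the rack's right seat, z 50 degrees from vertical, x straight down the slope, to the right
- lid_b: loose clear lid of dish b: 2.5 mm plate, skirt 91 mm outer diameter, 10 mm deep over the base, about 2 mm play; nothing locks it, so only a pinch across the dish's thickness (a finger on the lid's face, the other on the base's) holds both together. Its frame coincides with the base's when closed
- rack: fixed draining rack of bright 4 mm steel wire, 105 mm wide, 160 mm long; origin on the worktop under its middle, x along it, roughly to the robot's right. Two seats, one after the other, at x = -35 mm (left, dish a) and +35 mm (right, dish b), 52 mm up. A seat is two wires, 56 mm clear between them, sloping 50 degrees down along +x and turned up 22 mm at the foot to catch the rim
- rack_left (a point): centre of dish a's underside in the left seat; axes as the dish's: x down the slope, z out of it. A dish's upper edge (at x = -45 mm, its left edge) is free above and below: a finger fits under it between the wires. The planes of the two dishes are 54 mm apart
- cradle: fixed blue wire cradle, 105 mm wide, built like one seat of the rack but with two uprights 58 mm tall at its foot. Origin on the worktop under the seat's centre, x roughly to the robot's right. Rack and cradle swap sides between starts; their places and headings vary
- cradle_seat (a point): where the centre of the first dish's under-face comes to lie, 52 mm up. x: down the slope (50 degrees below horizontal, roughly to the right), y across, z out of the slope. Wires at y = +-30 mm, 56 mm clear between them, open below; at x = 37 mm they turn up along z into the uprights, which touch the rim of a 91 mm dish centred at x = y = 0
- cradle_second (a point): 16 mm out along z from cradle_seat, same axes: where the centre of the second dish's under-face comes to lie. Stacked dishes leave no gap for a finger: set the second in lower edge first, some 15 to 20 degrees steeper, open, and draw the fingers out; it then lies back by itself
- marker: blue-black felt marker, 144 mm long, 18 mm thick, lying on the worktop; origin at the middle of its underside; bystander
- green_jar: clear jar with green cap, 68 mm across, 106 mm tall; origin at the centre of its foot; bystander
- yellow_jar: jar with yellow label and light blue cap, 62 mm across, 127 mm tall; origin at the centre of its foot; bystander

How it is judged:
By the outcome, as a careful person would: the job done as asked, in the order asked, and still so for the second after the job is handed in, with the robot touching nothing.
It also fails if it takes over 62 s, if anything falls off the work surface, if the arm or the gripper's body presses on something with over 40 N, if the wrist force passes 120 N, or if a joint passes its speed limit or range.

ROBOT

A 6-joint arm with a two-finger parallel gripper is mounted at the origin on a cart in front of the work surface, level with it; the furniture and walls round the work are solid. World frame = base frame: x ahead of the robot, y to its left, z up, the work surface at z = 0. Lengths are in mm, angles in rad, forces in N, time in s.
With the tool pointing down it reaches from about 350 to 875 mm from the base axis. Payload 4.2 kg.
Tool frame: the origin (TCP) lies between the finger pads; the fingertips stand 25 mm ahead of it and the grasp point (between the pads) lies 6 mm ahead of it; z points along the fingers, y is the line along which they close (so a half turn about z gives the same grasp; the last joint's range is limited). The gripper opens to 85 mm and grips with 20 to 120 N. Pads are 22 mm wide; open, the fingers measure 114 mm over their backs; the gripper's body (76 mm by 85 mm) begins 54 mm behind the grasp point. The pads swing forward as they close: fully open they stand 13 mm farther back than shut.
Start: joints at [0.259, 0.385, 0.008, 0, -1.194, -0.259], TCP at [624.979, 0.025, 256.312] pointing down, gripper open.
Joint ranges: [-3.14, 3.14], [-1.21, 2.06], [-1.07, 1.41], [-3.16, 2.05], [-2.99, -0.16], [-3.1, 3.1]. Speed limits (rad/s): [2.79, 2.79, 3.14, 3.14, 3.14, 3.14].

INTERFACE

Orientations are given as a unit quaternion [x, y, z, w].
In Python, from bench import read_state, imaging, workorder, nets gives the robot as it stands.
- The arm moves only by the tool apply_moves, never from a script. Its argument "rows" is a list of rows, each an object with "hand": the opening, from -1 (shut) to 1 (fully open); "delta_pos": the shift along the tool's x, y, z in mm, a list of three; "yaw": the turn about the tool's z in rad. A call has 1 to 12 rows; each row is the pose to reach, as a shift and turn from the pose commanded when the call began, along the tool's axes at that moment; what a row does not reach only later rows make up. A row lasts 1/12 s, in which the tool goes at most 41.7 mm and 7.16 degrees, less where a joint would pass 70% of its speed; a pose out of reach is approached as far as the arm can. A call with a gripper value outside its range is refused whole. The fingers move at their own pace and stop on an object; the grip force is fixed at half the most. Time passes only in rows, so rows that repeat a pose let the fingers close. It gives the time, the measured TCP pose, the force, the opening and the grip force at its end, in the units of the state.
- read_state(): the state, without advancing time (a new reading comes with each control period).
- imaging.get_image(name): name is "scene" or "side" or "wrist"; returns a dict with "pixels" (384x512x3 uint8, red, green, blue), "fx", "fy", "cx", "cy" (pixels), "xyz" and "rotation" of the camera in the world. Camera axes: x right, y down, z forward; pixel columns grow to the right and rows downward; lengths in mm; the calibration is good to about 2 mm. A picture is of the moment at which its call begins. There is no depth.
- workorder.job_done(): hands the job in; it is judged then, once.
Trained networks look in the newest picture that a camera, given by its name, has taken for a name from the list of things; names that differ only in an ending like _2 or _b are one class to them, and where a whole thing is asked for, a point or a joint stands for the part that bears it (a point fixed in the world has none). Each returns a list of dicts, best first, with "score" (0 to 1); they miss things now and then, are a little off and sometimes report something else, mostly with a low value. They report only what shows in the picture. A call takes as long as a camera call.
- nets.find_in(camera, query): "location" ([row, column] in pixels, amid what is visible of it).
- nets.pinpoint(camera, query): "location" ([row, column] in pixels: a listed point, or the origin of a listed thing).
The state is a dict: "clock": time; "joints": joint angles; "joint_vel": joint speeds; "joint_efforts": joint torques, N m; "position": TCP position; "ee_rot": TCP orientation; "contact_force": force on the tool from outside, world axes, zero at the start; "wrist_torque": the same for the moment, N m; "gripper_width": finger opening in mm; "grasp_force": force on a finger pad.
Only numpy, scipy, OpenCV 4.12 (cv2) and the standard library are available. Lean on these libraries where they do the work, as an engineer would, in place of code of your own. Each camera call takes 0.05 s, during which the arm holds its last target. There are 200 camera calls.

## Working session

There is one attempt and no reset: what is moved stays moved. The work goes in short steps, Python scripts to look and compute and a tool call to move; the robot and the scene stay as the last step left them, time stands still between calls to the robot, and variables do not carry over. Pictures are saved under pics/ and viewed, at most 13 in all, crops included, and the job is handed in when it is done.

Besides the shell and the picture viewer there is one more tool, called after ">>>" by a JSON object that holds its "fn" and its "kwargs". apply_moves: Moves the arm, as the interface text tells. Its arguments: {"type":"object","properties":{"rows":{"type":"array"}},"required":["rows"]}

```bash
mkdir -p pics; cat > h.py <<'E'
import numpy as np, cv2
from bench import read_state, imaging, workorder, nets
from scipy.spatial.transform import Rotation as R
def cam(n):
    d=imaging.get_image(n); return d
def save(d,f): cv2.imwrite('pics/'+f,cv2.cvtColor(d['pixels'],cv2.COLOR_RGB2BGR))
def ray(d,rc):
    r,c=rc; v=np.array([(c-d['cx'])/d['fx'],(r-d['cy'])/d['fy'],1.]); 
    M=rot(d); v=M@v; return np.array(d['xyz'],float), v/np.linalg.norm(v)
def rot(d):
    r=np.array(d['rotation'],float); return R.from_quat(r).as_matrix() if r.size==4 else r.reshape(3,3)
def onz(d,rc,z):
    o,v=ray(d,rc); return o+v*(z-o[2])/v[2]
def proj(d,p):
    q=rot(d).T@(np.array(p,float)-np.array(d['xyz'])); return (d['fy']*q[1]/q[2]+d['cy'], d['fx']*q[0]/q[2]+d['cx'])
def tri(rays):
    A=np.zeros((3,3));b=np.zeros(3)
    for o,v in rays:
        P=np.eye(3)-np.outer(v,v);A+=P;b+=P@o
    x=np.linalg.solve(A,b); return x,[float(np.linalg.norm((np.eye(3)-np.outer(v,v))@(x-o))) for o,v in rays]
E
cat > a.py <<'E'
from h import *
s=read_state(); print({k:np.round(v,3).tolist() for k,v in s.items()})
D={}
for n in ['scene','side','wrist']:
    D[n]=cam(n); save(D[n],n+'0.png'); print(n,np.round(D[n]['xyz'],1),np.round(rot(D[n]),2).tolist(),D[n]['fx'])
im=[D[n]['pixels'] for n in ['scene','side']]
for n in D:
    for q in ['base_a','lid_a','rack','rack_left','cradle','cradle_seat','cradle_second','marker','green_jar','yellow_jar']:
        try: print(n,q,[(np.round(x['location']).astype(int).tolist(),round(x['score'],2)) for x in nets.pinpoint(n,q)[:4]])
        except Exception as e: print(n,q,e)
E
python3 a.py
```

```text
{'clock': 0.0, 'joints': [0.259, 0.386, 0.007, -0.0, -1.194, -0.259], 'joint_vel': [0.0, -0.001, -0.0, 0.0, -0.001, 0.001], 'joint_efforts': [-0.001, -39.229, 18.84, 4.186, -0.005, 0.0], 'position': [624.467, 0.034, 255.233], 'ee_rot': [-0.707, 0.707, 0.001, -0.001], 'contact_force': [0.587, -0.258, 0.437], 'wrist_torque': [0.044, -0.008, 0.0], 'grasp_force': 0.0, 'gripper_width': 85.273}
scene [115.1 610.1 706.8] [[-0.79, -0.4, 0.46], [-0.61, 0.53, -0.58], [-0.01, -0.74, -0.67]] 423.60275401581526
side [559.8 880.6 619.3] [[-1.0, 0.0, -0.03], [0.03, 0.55, -0.83], [0.02, -0.83, -0.55]] 452.6356354180188
wrist [624.3 -70.1 373.3] [[-1.0, 0.0, -0.0], [-0.0, 0.96, 0.28], [0.0, 0.28, -0.96]] 337.90645788226607
scene base_a [([228, 216], 0.54), ([255, 202], 0.39)]
scene lid_a [([254, 200], 0.88), ([232, 217], 0.74)]
scene rack [([264, 208], 0.76), ([248, 114], 0.4)]
scene rack_left [([255, 197], 0.87)]
scene cradle [([213, 276], 0.97), ([189, 283], 0.28)]
scene cradle_seat [([195, 276], 0.9)]
scene cradle_second [([193, 282], 0.73), ([254, 196], 0.71)]
scene marker [([301, 298], 0.58)]
scene green_jar [([179, 333], 0.69), ([230, 214], 0.37)]
scene yellow_jar [([252, 112], 0.58)]
side base_a [([263, 250], 0.77), ([241, 232], 0.61)]
side lid_a [([263, 251], 0.91), ([239, 234], 0.69)]
side rack [([268, 245], 0.89), ([208, 254], 0.56)]
side rack_left [([262, 250], 0.84)]
side cradle [([212, 253], 0.7)]
side cradle_seat [([192, 251], 0.85), ([263, 247], 0.46)]
side cradle_second [([187, 254], 0.67)]
side marker [([259, 344], 0.67), ([168, 272], 0.33)]
side green_jar [([170, 268], 0.75)]
side yellow_jar [([314, 133], 0.91)]
wrist base_a []
wrist lid_a [([333, 312], 0.92)]
wrist rack []
wrist rack_left []
wrist cradle []
wrist cradle_seat [([189, 357], 0.7)]
wrist cradle_second [([178, 360], 0.75)]
wrist marker [([301, 474], 0.91)]
wrist green_jar []
wrist yellow_jar []
```

```bash
cat > b.py <<'E'
from h import *
D={n:cam(n) for n in ['scene','side']}
P={'rack_left':((255,197),(262,250)),'lid_a?':((254,200),(263,251)),'lid_b?':((232,217),(239,234)),'rack':((264,208),(268,245)),'cradle':((213,276),(212,253)),'cradle_seat':((195,276),(192,251)),'second':((193,282),(187,254)),'marker':((301,298),(259,344)),'green':((179,333),(170,268)),'yellow':((252,112),(314,133))}
for k,(a,b) in P.items():
    x,e=tri([ray(D['scene'],a),ray(D['side'],b)]); print(k,np.round(x,1),np.round(e,1))
E
python3 b.py
python3 - <<'E'
import cv2,numpy as np
a=cv2.imread('pics/scene0.png')[120:340,80:380];b=cv2.imread('pics/side0.png')[130:350,110:410]
cv2.imwrite('pics/c0.png',np.vstack([cv2.resize(a,None,fx=1.36,fy=1.36),cv2.resize(b,None,fx=1.36,fy=1.36)]))
E
```

```text
rack_left [539.2 259.6  59.2] [1.3 1.3]
lid_a? [538.2 253.   53.3] [3.5 3.5]
lid_b? [567.3 171.3  36.9] [2.5 2.5]
rack [544.1 229.    7.9] [5.6 5.6]
cradle [524.7  10.8  -9.8] [0.3 0.3]
cradle_seat [529.8   5.9  43.1] [0.9 0.9]
second [521.7  -6.5  47.1] [2.5 2.5]
marker [3.437e+02 1.901e+02 1.000e-01] [0.8 0.8]
green [ 478.4 -179.2   -6.8] [0.5 0.5]
yellow [745.2 324.8  -9.7] [4.3 4.3]
```

View pics/scene0.png

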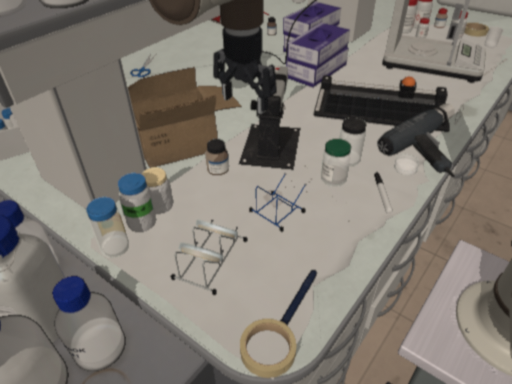

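View pics/side0.png

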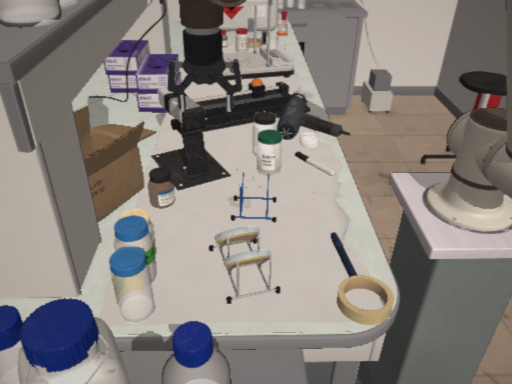

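>>> {"fn": "apply_moves", "kwargs": {"rows": [{"hand": 1, "delta_pos": [-120, 80, 0], "yaw": 1.48}, {"hand": 1, "delta_pos": [-120, 80, 0], "yaw": 1.48}, {"hand": 1, "delta_pos": [-120, 80, 0], "yaw": 1.48}, {"hand": 1, "delta_pos": [-120, 80, 0], "yaw": 1.48}, {"hand": 1, "delta_pos": [-120, 80, 0], "yaw": 1.48}, {"hand": 1, "delta_pos": [-120, 80, 0], "yaw": 1.48}, {"hand": 1, "delta_pos": [-120, 80, 0], "yaw": 1.48}, {"hand": 1, "delta_pos": [-120, 80, 0], "yaw": 1.48}, {"hand": 1, "delta_pos": [-120, 80, 0], "yaw": 1.48}, {"hand": 1, "delta_pos": [-120, 80, 0], "yaw": 1.48}, {"hand": 1, "delta_pos": [-120, 80, 0], "yaw": 1.48}, {"hand": 1, "delta_pos": [-120, 80, 0], "yaw": 1.48}]}}

```text
clock: 2.75
position: [545.0, 120.1, 256.4]
ee_rot: [-0.044, 0.999, 0.0, 0.0]
contact_force: [-0.2, 0.5, 0.2]
gripper_width: 85.5
grasp_force: 0.0
```

```bash
cat > c.py <<'E'
from h import *
import sys,pickle
tag=sys.argv[1]
s=read_state(); print(round(s['clock'],2),{k:np.round(s[k],3).tolist() for k in ['joints','position','ee_rot','contact_force','gripper_width']})
d=cam('wrist'); save(d,tag+'.png'); pickle.dump(d,open(tag+'.pkl','wb')); print(np.round(d['xyz'],1))
for q in sys.argv[2:]:
    print(q,[(np.round(x['location'],1).tolist(),round(x['score'],2)) for x in nets.pinpoint('wrist',q)[:4]])
E
python3 c.py w1 base_a lid_a rack rack_left cradle cradle_seat cradle_second
```

```text
2.75 {'joints': [0.507, 0.271, -0.159, 0.0, -1.141, -1.989], 'position': [544.969, 120.056, 256.404], 'ee_rot': [-0.044, 0.999, 0.0, 0.0], 'contact_force': [-0.249, 0.523, 0.243], 'gripper_width': 85.485}
[474.6 113.9 374.4]
base_a []
lid_a [([177.3, 392.6], 0.87), ([187.7, 319.7], 0.77)]
rack [([167.5, 344.5], 0.63)]
rack_left []
cradle []
cradle_seat [([174.8, 394.7], 0.16)]
cradle_second [([136.5, 134.7], 0.93)]
```

View pics/w1.png

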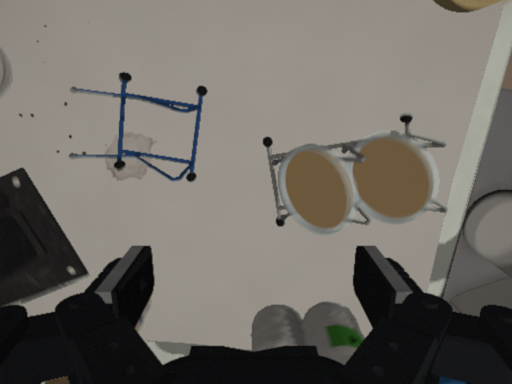

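```bash
cat > fit.py <<'E'
from h import *
import pickle,sys
from scipy.optimize import least_squares
def amber(d):
    hsv=cv2.cvtColor(d['pixels'],cv2.COLOR_RGB2HSV)
    m=cv2.inRange(hsv,(8,70,60),(25,255,220)); m=cv2.morphologyEx(m,cv2.MORPH_OPEN,np.ones((3,3)))
    out=[]
    for c in cv2.findContours(m,cv2.RETR_EXTERNAL,cv2.CHAIN_APPROX_NONE)[0]:
        if cv2.contourArea(c)>800: out.append(cv2.fitEllipse(cv2.convexHull(c)))
    return out
if __name__=='__main__':
    d=pickle.load(open('w1.pkl','rb'))
    for e in amber(d): print('ell',np.round(e[0],1),np.round(e[1],1),round(e[2]))
    for n,rc in [('f',(77,125)),('f',(164,119)),('f',(91,201)),('f',(177,191)),('rf',(142,267)),('rf',(222,280)),('rf',(118,405))]:
        print(n,np.round(onz(d,rc,4),1))
    for rc in [(90,73),(155,73)]: print('tip',np.round(onz(d,rc,61),1))
    im=d['pixels'][:,:,::-1]
    a=cv2.resize(im[60:190,60:220],None,fx=4,fy=4,interpolation=cv2.INTER_CUBIC); cv2.imwrite('pics/z1.png',a)
    a=cv2.resize(im[105:245,255:455],None,fx=4,fy=4,interpolation=cv2.INTER_CUBIC); cv2.imwrite('pics/z2.png',a)
E
python3 fit.py
```

```text
ell [315.7 189.1] [54.7 81.2] 154
ell [390.7 177.7] [69.8 83.6] 141
f [470.9 -20.1   4. ]
f [564.1 -28.2   4. ]
f [477.8  59.3   4. ]
f [571.9  52.4   4. ]
rf [525.  133.8   4. ]
rf [617.  158.4   4. ]
rf [486.2 279.    4. ]
tip [486.6 -45.7  61. ]
tip [545.5 -49.1  61. ]
```

View pics/z1.png

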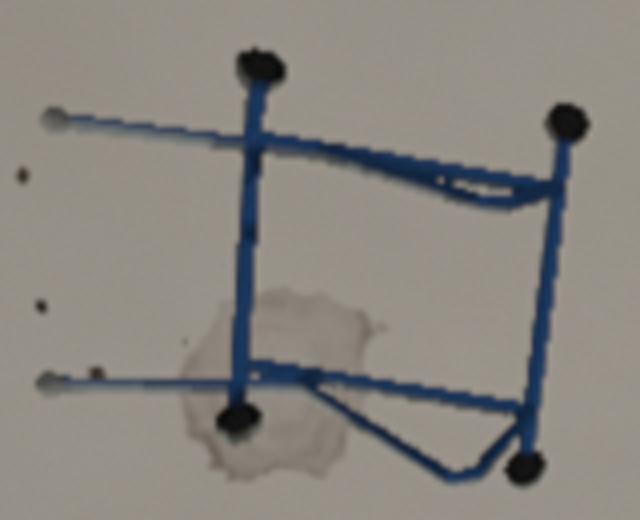

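View pics/z2.png

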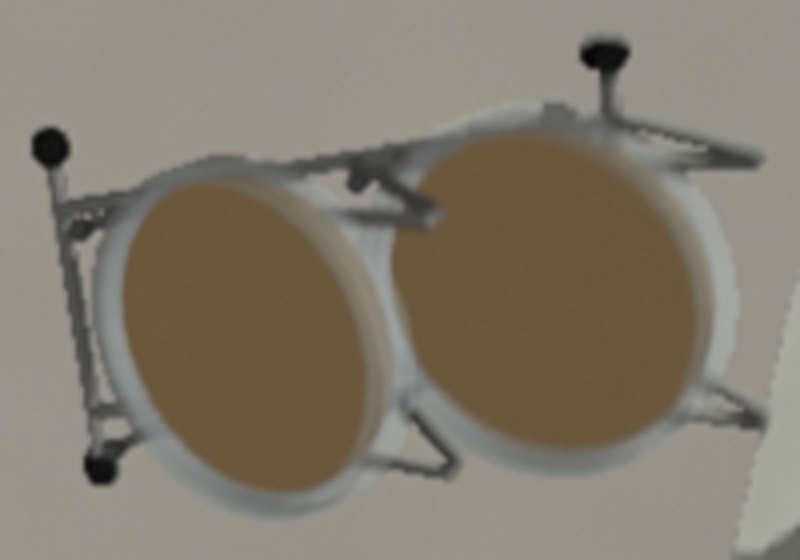

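>>> {"fn": "apply_moves", "kwargs": {"rows": [{"hand": 0.3, "delta_pos": [-21, 67, 50], "yaw": -0.173}, {"hand": 0.3, "delta_pos": [-21, 67, 50], "yaw": -0.173}, {"hand": 0.3, "delta_pos": [-21, 67, 50], "yaw": -0.173}, {"hand": 0.3, "delta_pos": [-21, 67, 50], "yaw": -0.173}, {"hand": 0.3, "delta_pos": [-21, 67, 50], "yaw": -0.173}, {"hand": 0.3, "delta_pos": [-21, 67, 50], "yaw": -0.173}]}}

```text
clock: 3.65
position: [559.9, 188.3, 207.3]
ee_rot: [-0.133, 0.991, 0.0, 0.001]
contact_force: [-0.5, -0.5, 0.3]
gripper_width: 55.7
grasp_force: 0.0
```

```bash
python3 c.py w2 lid_a rack rack_left cradle_seat cradle_second
python3 - <<'E'
from fit import *
d=pickle.load(open('w2.pkl','rb'))
for e in amber(d): print(np.round(e[0],1),np.round(e[1],1),round(e[2]))
im=d['pixels'][:,:,::-1]
cv2.imwrite('pics/w2b.png',cv2.resize(im[20:320,60:460],None,fx=2,fy=2,interpolation=cv2.INTER_CUBIC))
E
```

```text
3.65 {'joints': [0.599, 0.365, -0.152, 0.0, -1.053, -1.902], 'position': [559.883, 188.303, 207.293], 'ee_rot': [-0.133, 0.991, 0.0, 0.001], 'contact_force': [-0.485, -0.461, 0.261], 'gripper_width': 55.73}
[491.6 169.7 325.2]
lid_a [([178.1, 338.6], 0.91), ([179.7, 253.0], 0.85)]
rack []
rack_left []
cradle_seat []
cradle_second [([72.2, 30.3], 0.88)]
[335.5 179.6] [75.3 97.6] 165
[246.6 178.7] [53.9 96.6] 169
```

View pics/w2b.png

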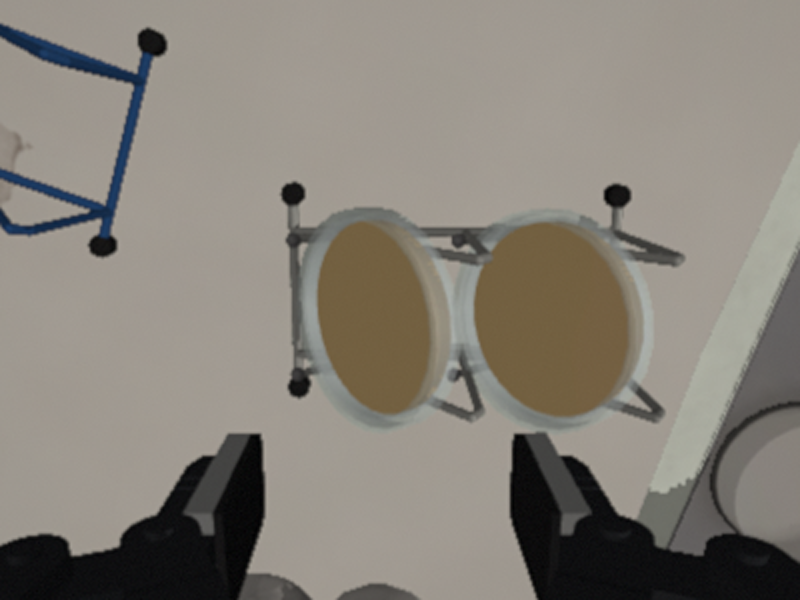

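```bash
python3 - <<'E'
from fit import *
a=pickle.load(open('w1.pkl','rb'));b=pickle.load(open('w2.pkl','rb'))
F={'rf1':((141.75,267.5),(117,206.5)),'rf2':((221.75,280.25),(212.5,209.5)),'rf3':((118.25,406.25),(117.5,368.5)),
'aU1':((144.25,445.75),(149,400)),'aU2':((209.5,446.25),(226.5,389.5)),'bU1':((159.5,363),(147.5,302)),'bU2':((222,367),(226,299)),
'cf1':((90.75,202),(41,136)),'cf2':((176.75,191),(142.5,111.5)),'ambA':((177.7,390.7),(179.6,335.5)),'ambB':((189.1,315.7),(178.7,246.6)),'lidA':((177.3,392.6),(178.1,338.6)),'lidB':((187.7,319.7),(179.7,253)),'second':((136.5,134.7),(72.2,30.3))}
X={}
for k,(p,q) in F.items():
    x,e=tri([ray(a,p),ray(b,q)]); X[k]=x; print(k,np.round(x,1),np.round(e,1))
h=np.arctan2(0.966,-.258)
for k,rc in (('cf3',(77,125.5)),('cf4',(164.5,119.5))): print(k,np.round(onz(a,rc,X['cf1'][2]),1))
E
```

```text
rf1 [524.3 134.2   6.7] [0.1 0.1]
rf2 [615.4 158.4   6. ] [0.5 0.5]
rf3 [485.6 275.4  15.5] [0.4 0.4]
aU1 [501.2 276.8  94.9] [0.2 0.2]
aU2 [556.9 291.2  94.9] [0.6 0.6]
bU1 [519.3 211.9  92.2] [1.3 1.3]
bU2 [582.  232.5  73.5] [0.9 0.9]
cf1 [477.4  61.    8.8] [0. 0.]
cf2 [571.4  52.5   4.7] [0. 0.]
ambA [539.7 251.2  62.8] [0.7 0.7]
ambB [558.5 182.6  58.7] [0.4 0.4]
lidA [538.3 252.7  63.6] [1.3 1.3]
lidB [560.  188.6  48.6] [0.1 0.1]
second [521.5  10.7  66.8] [0.7 0.7]
cf3 [470.9 -17.8   8.8]
cf4 [563.4 -25.8   8.8]
```

>>> {"fn": "apply_moves", "kwargs": {"rows": [{"hand": 0.52, "delta_pos": [2, 2, 30], "yaw": 0}, {"hand": 0.52, "delta_pos": [2, 2, 60], "yaw": 0}, {"hand": 0.52, "delta_pos": [2, 2, 80], "yaw": 0}, {"hand": 0.52, "delta_pos": [2, 2, 100], "yaw": 0}, {"hand": 0.52, "delta_pos": [2, 2, 117], "yaw": 0}, {"hand": 0.52, "delta_pos": [2, 2, 117], "yaw": 0}]}}

```text
clock: 4.45
position: [555.0, 188.7, 85.8]
ee_rot: [-0.133, 0.991, -0.001, -0.003]
contact_force: [-0.9, -0.0, -0.5]
gripper_width: 65.0
grasp_force: 0.0
```

```bash
cat > v.py <<'E'
from h import *
import sys
# stacked crop of scene+side round the TCP
s=read_state(); p=s['position']; o=[]
for n in ['scene','side']:
    d=cam(n); r,c=proj(d,[p[0],p[1],p[2]-25]); r,c=int(np.clip(r,60,323)),int(np.clip(c,60,451))
    o.append(cv2.resize(d['pixels'][r-60:r+60,c-60:c+60,::-1],(400,400),interpolation=cv2.INTER_CUBIC))
cv2.imwrite('pics/'+sys.argv[1]+'.png',np.hstack(o))
E
python3 v.py v1
```

```text
(no output)
```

View pics/v1.png

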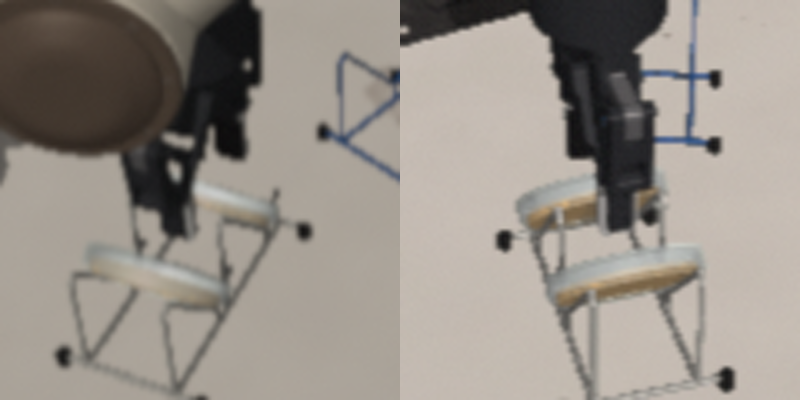

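>>> {"fn": "apply_moves", "kwargs": {"rows": [{"hand": 0.08, "delta_pos": [-2, 3, 0], "yaw": 0}, {"hand": 0.08, "delta_pos": [-2, 3, 0], "yaw": 0}, {"hand": 0.08, "delta_pos": [-2, 0, -1], "yaw": 0}, {"hand": 0.02, "delta_pos": [-2, -4, -3], "yaw": 0}, {"hand": -0.05, "delta_pos": [-2, -8, -5], "yaw": 0}, {"hand": -0.12, "delta_pos": [-2, -12, -7], "yaw": 0}, {"hand": -0.2, "delta_pos": [-2, -16, -9], "yaw": 0}, {"hand": -0.28, "delta_pos": [-2, -20, -11], "yaw": 0}, {"hand": -0.38, "delta_pos": [-2, -24, -13], "yaw": 0}, {"hand": -0.48, "delta_pos": [-2, -27, -15], "yaw": 0}, {"hand": -0.48, "delta_pos": [-2, -27, -15], "yaw": 0}, {"hand": -0.48, "delta_pos": [-2, -27, -15], "yaw": 0}]}}

```text
clock: 5.55
position: [566.2, 164.4, 104.4]
ee_rot: [-0.133, 0.991, 0.0, 0.0]
contact_force: [0.4, 0.8, 0.6]
gripper_width: 22.2
grasp_force: 0.0
```

```bash
python3 v.py v2
```

```text
(no output)
```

View pics/v2.png

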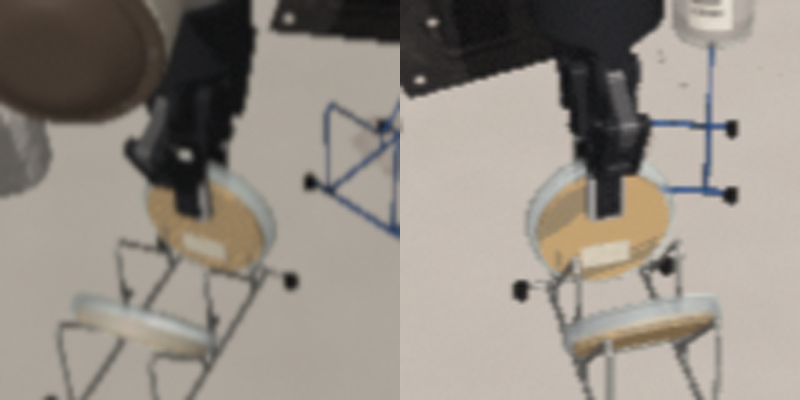

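>>> {"fn": "apply_moves", "kwargs": {"rows": [{"hand": -0.58, "delta_pos": [0, 0, 0], "yaw": 0}, {"hand": -0.65, "delta_pos": [0, 0, 0], "yaw": 0}, {"hand": -1, "delta_pos": [0, 0, 0], "yaw": 0}, {"hand": -1, "delta_pos": [0, 0, 0], "yaw": 0}, {"hand": -1, "delta_pos": [0, 0, 0], "yaw": 0}, {"hand": -1, "delta_pos": [0, 0, 0], "yaw": 0}]}}

```text
clock: 6.15
position: [566.1, 165.1, 104.4]
ee_rot: [-0.134, 0.991, 0.0, 0.0]
contact_force: [-1.5, 4.0, 0.2]
gripper_width: 14.8
grasp_force: 60.6
```

>>> {"fn": "apply_moves", "kwargs": {"rows": [{"hand": -1, "delta_pos": [0, 0, -6], "yaw": 0}, {"hand": -1, "delta_pos": [0, 0, -14], "yaw": 0}, {"hand": -1, "delta_pos": [0, 0, -25], "yaw": 0}, {"hand": -1, "delta_pos": [0, 0, -40], "yaw": 0}, {"hand": -1, "delta_pos": [0, 0, -60], "yaw": 0}, {"hand": -1, "delta_pos": [0, 0, -80], "yaw": 0}, {"hand": -1, "delta_pos": [0, 0, -100], "yaw": 0}, {"hand": -1, "delta_pos": [0, 0, -110], "yaw": 0}]}}

```text
clock: 6.82
position: [567.3, 164.5, 218.3]
ee_rot: [-0.134, 0.991, 0.0, 0.003]
contact_force: [0.1, 0.4, -0.4]
gripper_width: 14.8
grasp_force: 59.0
```

>>> {"fn": "apply_moves", "kwargs": {"rows": [{"hand": -1, "delta_pos": [20, -30, -5], "yaw": -0.12}, {"hand": -1, "delta_pos": [40, -60, -5], "yaw": -0.24}, {"hand": -1, "delta_pos": [60, -95, -5], "yaw": -0.37}, {"hand": -1, "delta_pos": [80, -130, -5], "yaw": -0.49}, {"hand": -1, "delta_pos": [92, -152, -5], "yaw": -0.62}, {"hand": -1, "delta_pos": [92, -152, -5], "yaw": -0.74}, {"hand": -1, "delta_pos": [92, -152, -5], "yaw": -0.87}, {"hand": -1, "delta_pos": [92, -152, -5], "yaw": -0.99}, {"hand": -1, "delta_pos": [92, -152, -5], "yaw": -1.12}, {"hand": -1, "delta_pos": [92, -152, -5], "yaw": -1.24}, {"hand": -1, "delta_pos": [92, -152, -5], "yaw": -1.37}, {"hand": -1, "delta_pos": [92, -152, -5], "yaw": -1.48}]}}

```text
clock: 7.82
position: [517.4, -6.7, 219.6]
ee_rot: [0.769, -0.64, -0.0, 0.0]
contact_force: [-0.3, -0.8, -0.4]
gripper_width: 15.0
grasp_force: 59.0
```

>>> {"fn": "apply_moves", "kwargs": {"rows": [{"hand": -1, "delta_pos": [0, 0, 0], "yaw": -0.12}, {"hand": -1, "delta_pos": [0, 0, 0], "yaw": -0.24}, {"hand": -1, "delta_pos": [0, 0, 0], "yaw": -0.37}, {"hand": -1, "delta_pos": [0, 0, 0], "yaw": -0.49}, {"hand": -1, "delta_pos": [0, 0, 0], "yaw": -0.62}, {"hand": -1, "delta_pos": [0, 0, 0], "yaw": -0.74}, {"hand": -1, "delta_pos": [0, 0, 0], "yaw": -0.87}, {"hand": -1, "delta_pos": [0, 0, 0], "yaw": -0.99}, {"hand": -1, "delta_pos": [0, 0, 0], "yaw": -1.12}, {"hand": -1, "delta_pos": [0, 0, 0], "yaw": -1.24}, {"hand": -1, "delta_pos": [0, 0, 0], "yaw": -1.307}, {"hand": -1, "delta_pos": [0, 0, 0], "yaw": -1.307}]}}

```text
clock: 8.82
position: [517.4, -6.6, 219.6]
ee_rot: [0.999, -0.043, -0.0, 0.0]
contact_force: [0.3, 0.2, -0.9]
gripper_width: 14.8
grasp_force: 59.0
```

```bash
python3 c.py w3 base_b lid_b cradle_seat cradle_second
python3 - <<'E'
import cv2,numpy as np,pickle
im=pickle.load(open('w3.pkl','rb'))['pixels']
hsv=cv2.cvtColor(im,cv2.COLOR_RGB2HSV); m=cv2.inRange(hsv,(100,90,30),(130,255,255)); ys,xs=np.where(m[:300]>0); print(xs.min(),xs.max(),ys.min(),ys.max())
cv2.imwrite('pics/w3b.png',cv2.resize(im[0:300,56:456,::-1],None,fx=2,fy=2,interpolation=cv2.INTER_CUBIC))
E
```

```text
8.82 {'joints': [0.301, 0.234, -0.309, 0.0, -1.028, 1.183], 'position': [517.413, -6.627, 219.582], 'ee_rot': [0.999, -0.043, -0.0, 0.0], 'contact_force': [0.306, 0.214, -0.939], 'gripper_width': 14.827}
[586.8 -12.6 337.5]
base_b [([235.9, 270.4], 0.65)]
lid_b [([237.1, 268.3], 0.56)]
cradle_seat []
cradle_second []
169 299 121 223
```

View pics/w3b.png

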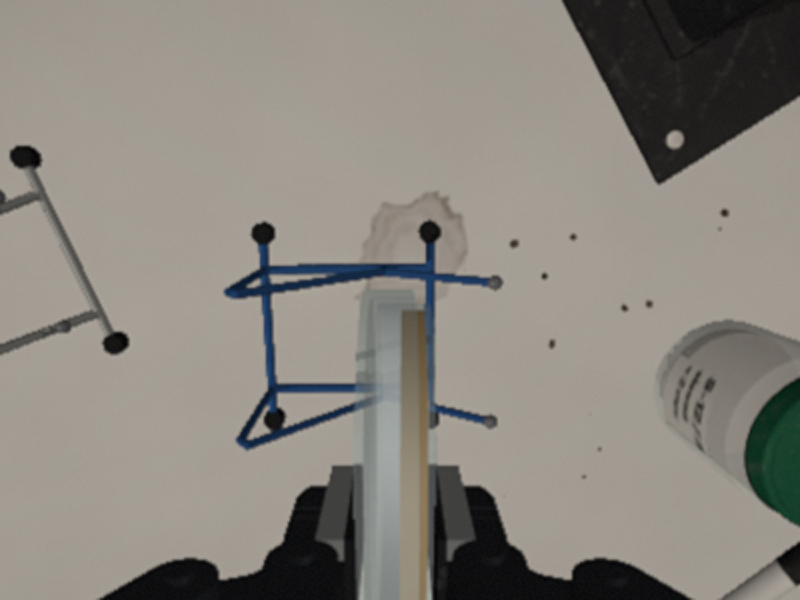

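```bash
python3 - <<'E'
from fit import *
a=pickle.load(open('w1.pkl','rb'));b=pickle.load(open('w3.pkl','rb'))
F={'tipNear':((89.5,73.75),(210.5,301)),'tipFar':((155.25,72.5),(141.5,303.5)),'upN':((111,185),(221.5,177.5)),'upF':((179.5,174),(146,171)),
'fLN':((90.75,202),(209,193)),'fLF':((176.75,191),(116,187.5)),'fRN':((77,125.5),(209,272.5)),'fRF':((164.5,119.5),(115.5,271))}
X={}
for k,(p,q) in F.items():
    x,e=tri([ray(a,p),ray(b,q)]); X[k]=x; print(k,np.round(x,1),np.round(e,1))
E
```

```text
tipNear [485.9 -45.2  60.9] [0.2 0.2]
tipFar [545.6 -49.9  60.8] [0.3 0.3]
upN [493.7  57.5  82.8] [1. 1.]
upF [554.   51.5  86.7] [0.4 0.4]
fLN [477.1  60.2   5.3] [0.5 0.5]
fLF [571.2  52.5   5.3] [0.1 0.1]
fRN [469.7 -21.5   2.1] [1.6 1.6]
fRF [564.6 -27.7   3.8] [0. 0.]
```

>>> {"fn": "apply_moves", "kwargs": {"rows": [{"hand": -1, "delta_pos": [0, -1, 30], "yaw": 0}, {"hand": -1, "delta_pos": [0, -1, 60], "yaw": 0}, {"hand": -1, "delta_pos": [0, -1, 80], "yaw": 0}, {"hand": -1, "delta_pos": [0, -1, 95], "yaw": 0}, {"hand": -1, "delta_pos": [0, -1, 103], "yaw": 0}, {"hand": -1, "delta_pos": [0, -1, 108], "yaw": 0}, {"hand": -1, "delta_pos": [0, -1, 110], "yaw": 0}, {"hand": -1, "delta_pos": [0, -1, 110], "yaw": 0}]}}

```text
clock: 9.73
position: [518.2, -5.2, 109.6]
ee_rot: [0.999, -0.043, 0.0, -0.0]
contact_force: [0.2, 0.7, -0.6]
gripper_width: 14.7
grasp_force: 59.0
```

>>> {"fn": "apply_moves", "kwargs": {"rows": [{"hand": -1, "delta_pos": [0, 0, 2], "yaw": 0}, {"hand": -1, "delta_pos": [0, 0, 3], "yaw": 0}, {"hand": -1, "delta_pos": [0, 0, 3], "yaw": 0}]}}

```text
clock: 9.98
position: [518.0, -5.2, 106.8]
ee_rot: [0.999, -0.043, 0.001, -0.0]
contact_force: [0.3, 0.1, -1.1]
gripper_width: 14.9
grasp_force: 59.0
```

>>> {"fn": "apply_moves", "kwargs": {"rows": [{"hand": -1, "delta_pos": [0, 0, 1], "yaw": 0}, {"hand": -1, "delta_pos": [0, 0, 2], "yaw": 0}, {"hand": -1, "delta_pos": [0, 0, 2.5], "yaw": 0}, {"hand": -1, "delta_pos": [0, 0, 2.5], "yaw": 0}]}}

```text
clock: 10.32
position: [518.4, -5.0, 104.8]
ee_rot: [0.999, -0.043, 0.001, -0.0]
contact_force: [-1.2, 1.8, 5.2]
gripper_width: 15.1
grasp_force: 59.8
```

>>> {"fn": "apply_moves", "kwargs": {"rows": [{"hand": -0.6, "delta_pos": [0, 0, 0], "yaw": 0}, {"hand": -0.55, "delta_pos": [0, -1, 0], "yaw": 0}, {"hand": -0.5, "delta_pos": [0, -1.5, 0], "yaw": 0}, {"hand": -0.44, "delta_pos": [0, -4, 1.5], "yaw": 0}, {"hand": -0.39, "delta_pos": [0, -6, 3], "yaw": 0}, {"hand": -0.34, "delta_pos": [0, -8, 4], "yaw": 0}, {"hand": -0.3, "delta_pos": [0, -10, 5], "yaw": 0}, {"hand": -0.25, "delta_pos": [0, -12, 6], "yaw": 0}, {"hand": -0.2, "delta_pos": [0, -14, 7], "yaw": 0}, {"hand": -0.16, "delta_pos": [0, -16, 8], "yaw": 0}, {"hand": -0.12, "delta_pos": [0, -18, 9], "yaw": 0}, {"hand": -0.12, "delta_pos": [0, -18, 9], "yaw": 0}]}}

```text
clock: 11.32
position: [519.3, 12.9, 94.6]
ee_rot: [0.999, -0.043, -0.0, 0.0]
contact_force: [-0.0, -0.6, 0.8]
gripper_width: 37.6
grasp_force: 0.0
```

```bash
python3 v.py v3
```

```text
(no output)
```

View pics/v3.png

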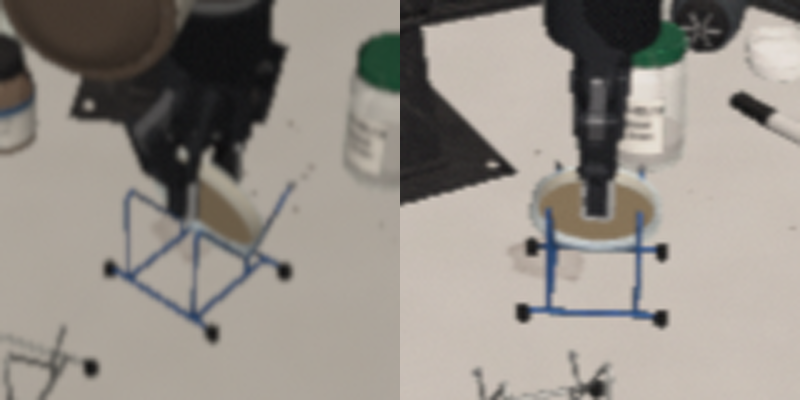

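>>> {"fn": "apply_moves", "kwargs": {"rows": [{"hand": -0.08, "delta_pos": [0, -2, 1], "yaw": 0}, {"hand": -0.05, "delta_pos": [0, -4, 2], "yaw": 0}, {"hand": -0.02, "delta_pos": [0, -6, 3], "yaw": 0}, {"hand": 0.02, "delta_pos": [0, -8, 4], "yaw": 0}, {"hand": 0.05, "delta_pos": [0, -10, 5], "yaw": 0}, {"hand": 0.08, "delta_pos": [0, -12, 5], "yaw": 0}, {"hand": 0.13, "delta_pos": [0, -13, 5], "yaw": 0}, {"hand": 0.2, "delta_pos": [0, -14, 5], "yaw": 0}, {"hand": 0.27, "delta_pos": [0, -14, 5], "yaw": 0}, {"hand": 0.35, "delta_pos": [0, -14, 5], "yaw": 0}, {"hand": 0.35, "delta_pos": [0, -14, 5], "yaw": 0}]}}

```text
clock: 12.33
position: [520.5, 26.5, 89.8]
ee_rot: [0.999, -0.043, -0.0, -0.0]
contact_force: [-0.8, 0.9, 0.5]
gripper_width: 57.8
grasp_force: 0.0
```

>>> {"fn": "apply_moves", "kwargs": {"rows": [{"hand": 0.35, "delta_pos": [0, 0, -10], "yaw": 0}, {"hand": 0.35, "delta_pos": [0, 0, -25], "yaw": 0}, {"hand": 0.35, "delta_pos": [0, 0, -50], "yaw": 0}, {"hand": 0.35, "delta_pos": [0, 0, -80], "yaw": 0}, {"hand": 0.35, "delta_pos": [0, 0, -115], "yaw": 0}, {"hand": 0.35, "delta_pos": [0, 0, -115], "yaw": 0}]}}

```text
clock: 12.83
position: [524.5, 27.1, 212.9]
ee_rot: [0.999, -0.043, 0.007, -0.002]
contact_force: [0.7, 0.9, 0.7]
gripper_width: 57.8
grasp_force: 0.0
```

```bash
cat > chk.py <<'E'
from fit import *
s=read_state(); print(round(s['clock'],2),np.round(s['position'],1))
for n in ['wrist','scene','side']:
    d=cam(n)
    print(n,[(np.round(x['location'],1).tolist(),round(x['score'],2)) for x in nets.pinpoint(n,'base_a')[:3]],[(np.round(x['location'],1).tolist(),round(x['score'],2)) for x in nets.pinpoint(n,'lid_a')[:3]])
    if n=='wrist':
        pickle.dump(d,open(sys.argv[1]+'.pkl','wb'));save(d,sys.argv[1]+'.png')
        for e in amber(d): print('amb',np.round(e[0],1),np.round(e[1],1),round(e[2]), np.round(onz(d,(e[0][1],e[0][0]),58),1))
E
python3 chk.py w4
```

```text
12.83 [524.5  27.1 212.9]
wrist [([187.6, 281.3], 0.88)] []
amb [-11.3 185.7] [ 91.1 106. ] 92 [540.5 249.5  58. ]
amb [271.6 184.9] [60.6 97.2] 11 [521.3  12.7  58. ]
scene [([254.0, 201.0], 0.49)] [([257.0, 196.1], 0.91)]
side [([263.6, 247.8], 0.74), ([188.8, 251.0], 0.44)] [([186.5, 253.4], 0.74), ([262.1, 250.3], 0.73)]
```

>>> {"fn": "apply_moves", "kwargs": {"rows": [{"hand": 0.4, "delta_pos": [0, -25, 0], "yaw": 0.12}, {"hand": 0.4, "delta_pos": [0, -60, 0], "yaw": 0.24}, {"hand": 0.4, "delta_pos": [0, -95, 0], "yaw": 0.37}, {"hand": 0.4, "delta_pos": [0, -130, 0], "yaw": 0.49}, {"hand": 0.4, "delta_pos": [0, -165, 0], "yaw": 0.62}, {"hand": 0.4, "delta_pos": [0, -200, 0], "yaw": 0.74}, {"hand": 0.4, "delta_pos": [-2.6, -230.6, 0], "yaw": 0.87}, {"hand": 0.4, "delta_pos": [-2.6, -230.6, 0], "yaw": 0.99}, {"hand": 0.4, "delta_pos": [-2.6, -230.6, 0], "yaw": 1.12}, {"hand": 0.4, "delta_pos": [-2.6, -230.6, 0], "yaw": 1.24}, {"hand": 0.4, "delta_pos": [-2.6, -230.6, 0], "yaw": 1.37}, {"hand": 0.4, "delta_pos": [-2.6, -230.6, 0], "yaw": 1.48}]}}

```text
clock: 14.28
position: [537.7, 256.6, 203.9]
ee_rot: [-0.706, 0.708, 0.0, -0.001]
contact_force: [-0.3, -0.1, 0.5]
gripper_width: 59.4
grasp_force: 0.0
```

>>> {"fn": "apply_moves", "kwargs": {"rows": [{"hand": 0.5, "delta_pos": [0, 0, 0], "yaw": 0.12}, {"hand": 0.52, "delta_pos": [0, 0, 0], "yaw": 0.24}, {"hand": 0.52, "delta_pos": [0, 0, 0], "yaw": 0.37}, {"hand": 0.52, "delta_pos": [0, 0, 0], "yaw": 0.49}, {"hand": 0.52, "delta_pos": [0, 0, 0], "yaw": 0.62}, {"hand": 0.52, "delta_pos": [0, 0, 0], "yaw": 0.74}, {"hand": 0.52, "delta_pos": [0, 0, 0], "yaw": 0.87}, {"hand": 0.52, "delta_pos": [0, 0, 0], "yaw": 0.99}, {"hand": 0.52, "delta_pos": [0, 0, 0], "yaw": 1.12}, {"hand": 0.52, "delta_pos": [0, 0, 0], "yaw": 1.24}, {"hand": 0.52, "delta_pos": [0, 0, 0], "yaw": 1.31}, {"hand": 0.52, "delta_pos": [0, 0, 0], "yaw": 1.31}]}}

```text
clock: 15.28
position: [537.8, 256.4, 204.0]
ee_rot: [-0.131, 0.991, -0.0, -0.001]
contact_force: [-0.5, -0.8, -0.7]
gripper_width: 65.1
grasp_force: 0.0
```

```bash
python3 chk.py w5; python3 - <<'E'
from h import *; print(np.round(read_state()['ee_rot'],3), np.round(read_state()['joints'],2))
E
```

```text
15.28 [537.8 256.4 204. ]
wrist [] [([184.5, 252.6], 0.61), ([348.5, 263.9], 0.39)]
amb [246.4 185.2] [54.  97.5] 168 [540.4 251.6  58. ]
scene [([185.6, 279.0], 0.61)] [([255.6, 196.7], 0.96), ([192.3, 280.2], 0.62)]
side [([259.3, 249.7], 0.72), ([185.4, 252.7], 0.66)] [([184.8, 251.6], 0.65), ([263.9, 250.2], 0.58)]
[-0.132  0.991 -0.    -0.   ] [ 0.72  0.38 -0.14  0.   -1.05 -2.02]
```

>>> {"fn": "apply_moves", "kwargs": {"rows": [{"hand": 0.52, "delta_pos": [-3, 2, 30], "yaw": 0}, {"hand": 0.52, "delta_pos": [-3, 2, 60], "yaw": 0}, {"hand": 0.52, "delta_pos": [-3, 2, 80], "yaw": 0}, {"hand": 0.52, "delta_pos": [-3, 2, 100], "yaw": 0}, {"hand": 0.52, "delta_pos": [-3, 2, 114], "yaw": 0}, {"hand": 0.52, "delta_pos": [-3, 2, 114], "yaw": 0}, {"hand": 0.52, "delta_pos": [-3, 2, 114], "yaw": 0}]}}

```text
clock: 16.32
position: [540.2, 259.1, 90.4]
ee_rot: [-0.132, 0.991, -0.001, -0.001]
contact_force: [0.1, 0.0, 0.2]
gripper_width: 64.9
grasp_force: 0.0
```

>>> {"fn": "apply_moves", "kwargs": {"rows": [{"hand": 0.08, "delta_pos": [0, 3, 0], "yaw": 0}, {"hand": 0.08, "delta_pos": [0, 3, 0], "yaw": 0}, {"hand": 0.08, "delta_pos": [0, 0, -1], "yaw": 0}, {"hand": 0.02, "delta_pos": [0, -4, -3], "yaw": 0}, {"hand": -0.05, "delta_pos": [0, -8, -5], "yaw": 0}, {"hand": -0.12, "delta_pos": [0, -12, -7], "yaw": 0}, {"hand": -0.2, "delta_pos": [0, -16, -9], "yaw": 0}, {"hand": -0.28, "delta_pos": [0, -20, -11], "yaw": 0}, {"hand": -0.38, "delta_pos": [0, -24, -13], "yaw": 0}, {"hand": -0.48, "delta_pos": [0, -27, -15], "yaw": 0}, {"hand": -0.48, "delta_pos": [0, -27, -15], "yaw": 0}, {"hand": -0.48, "delta_pos": [0, -27, -15], "yaw": 0}]}}

```text
clock: 17.32
position: [547.5, 232.9, 105.9]
ee_rot: [-0.132, 0.991, 0.0, 0.0]
contact_force: [0.7, -0.1, -1.1]
gripper_width: 22.5
grasp_force: 0.0
```

```bash
cat > am.py <<'E'
from fit import *
for n in ['scene','side']:
    d=cam(n); print(n,[(np.round(e[0]).tolist(),np.round(e[1],1).tolist(),round(e[2])) for e in amber(d) if 100<e[0][0]<330 and 140<e[0][1]<300 and e[1][1]<70])
    hsv=cv2.cvtColor(d['pixels'],cv2.COLOR_RGB2HSV); m=cv2.inRange(hsv,(8,70,60),(25,255,220))[140:300,150:330]
    k,_,st,ce=cv2.connectedComponentsWithStats(m); print([(st[i,:5].tolist()) for i in range(1,k) if st[i,4]>60])
E
python3 am.py
```

```text
scene [([159.0, 199.0], [46.9, 61.7], 87)]
[[0, 36, 11, 9, 62], [0, 37, 50, 46, 1466], [36, 95, 36, 26, 502]]
side [([240.0, 147.0], [35.0, 54.8], 109)]
[[74, 0, 43, 25, 872], [0, 41, 23, 27, 281], [75, 96, 41, 34, 767]]
```

>>> {"fn": "apply_moves", "kwargs": {"rows": [{"hand": -0.58, "delta_pos": [0, 0, 0], "yaw": 0}, {"hand": -0.65, "delta_pos": [0, 0, 0], "yaw": 0}, {"hand": -1, "delta_pos": [0, 0, 0], "yaw": 0}, {"hand": -1, "delta_pos": [0, 0, 0], "yaw": 0}, {"hand": -1, "delta_pos": [0, 0, 0], "yaw": 0}, {"hand": -1, "delta_pos": [0, 0, 0], "yaw": 0}]}}

```text
clock: 17.92
position: [547.3, 233.5, 105.8]
ee_rot: [-0.132, 0.991, 0.0, 0.0]
contact_force: [-1.3, 2.3, 1.3]
gripper_width: 14.7
grasp_force: 60.9
```

>>> {"fn": "apply_moves", "kwargs": {"rows": [{"hand": -1, "delta_pos": [0, 0, -6], "yaw": 0}, {"hand": -1, "delta_pos": [0, 0, -14], "yaw": 0}, {"hand": -1, "delta_pos": [0, 0, -25], "yaw": 0}, {"hand": -1, "delta_pos": [0, 0, -40], "yaw": 0}, {"hand": -1, "delta_pos": [0, 0, -60], "yaw": 0}, {"hand": -1, "delta_pos": [0, 0, -80], "yaw": 0}, {"hand": -1, "delta_pos": [0, 0, -100], "yaw": 0}, {"hand": -1, "delta_pos": [0, 0, -120], "yaw": 0}, {"hand": -1, "delta_pos": [0, 0, -120], "yaw": 0}]}}

```text
clock: 18.67
position: [549.6, 233.8, 232.1]
ee_rot: [-0.132, 0.991, 0.002, 0.005]
contact_force: [-1.0, -0.7, -0.1]
gripper_width: 14.5
grasp_force: 59.9
```

>>> {"fn": "apply_moves", "kwargs": {"rows": [{"hand": -1, "delta_pos": [12, -30, 0], "yaw": -0.12}, {"hand": -1, "delta_pos": [24, -60, 0], "yaw": -0.24}, {"hand": -1, "delta_pos": [37, -95, 0], "yaw": -0.37}, {"hand": -1, "delta_pos": [50, -130, 0], "yaw": -0.49}, {"hand": -1, "delta_pos": [64, -165, 0], "yaw": -0.62}, {"hand": -1, "delta_pos": [80, -200, 0], "yaw": -0.74}, {"hand": -1, "delta_pos": [92, -228, 0], "yaw": -0.87}, {"hand": -1, "delta_pos": [97, -239.5, 0], "yaw": -0.99}, {"hand": -1, "delta_pos": [97, -239.5, 0], "yaw": -1.12}, {"hand": -1, "delta_pos": [97, -239.5, 0], "yaw": -1.24}, {"hand": -1, "delta_pos": [97, -239.5, 0], "yaw": -1.37}, {"hand": -1, "delta_pos": [97, -239.5, 0], "yaw": -1.48}]}}

```text
clock: 19.67
position: [516.1, -24.0, 226.2]
ee_rot: [0.768, -0.641, 0.0, 0.0]
contact_force: [-0.2, 0.7, -0.3]
gripper_width: 14.8
grasp_force: 59.9
```

>>> {"fn": "apply_moves", "kwargs": {"rows": [{"hand": -1, "delta_pos": [0, 0, 0], "yaw": -0.12}, {"hand": -1, "delta_pos": [0, 0, 0], "yaw": -0.24}, {"hand": -1, "delta_pos": [0, 0, 0], "yaw": -0.37}, {"hand": -1, "delta_pos": [0, 0, 0], "yaw": -0.49}, {"hand": -1, "delta_pos": [0, 0, 0], "yaw": -0.62}, {"hand": -1, "delta_pos": [0, 0, 0], "yaw": -0.74}, {"hand": -1, "delta_pos": [0, 0, 0], "yaw": -0.87}, {"hand": -1, "delta_pos": [0, 0, 0], "yaw": -0.99}, {"hand": -1, "delta_pos": [0, 0, 0], "yaw": -1.12}, {"hand": -1, "delta_pos": [0, 0, 0], "yaw": -1.24}, {"hand": -1, "delta_pos": [0, 0, 0], "yaw": -1.31}, {"hand": -1, "delta_pos": [0, 0, 0], "yaw": -1.31}]}}

```text
clock: 20.67
position: [516.1, -23.7, 226.1]
ee_rot: [0.999, -0.043, 0.0, 0.0]
contact_force: [0.0, 0.3, -0.8]
gripper_width: 15.1
grasp_force: 59.9
```

```bash
python3 chk.py w6; python3 - <<'E'
from fit import *
print(np.round(read_state()['ee_rot'],3))
for t in ('w3','w6'):
    d=pickle.load(open(t+'.pkl','rb')); im=d['pixels']
    g=im[180:230:25].astype(int); print(t,np.round(d['xyz'],1))
    hsv=cv2.cvtColor(im,cv2.COLOR_RGB2HSV); m=cv2.inRange(hsv,(8,60,60),(25,255,240))[:290]; ys,xs=np.where(m[:,200:320]>0); print('amber rows',ys.min(),'cols',xs.min()+200,xs.max()+200)
    b=cv2.inRange(hsv,(100,90,30),(130,255,255)); ys,xs=np.where(b[:230,:330]>0); print('blue',xs.min(),xs.max(),ys.min(),ys.max())
d=pickle.load(open('w6.pkl','rb'))
cv2.imwrite('pics/w6b.png',cv2.resize(d['pixels'][60:360,56:456,::-1],None,fx=2,fy=2,interpolation=cv2.INTER_CUBIC))
for p in ([520.3,8.3,62.3],[485.9,-45.2,60.9],[545.6,-49.9,60.8]): print(np.round(proj(d,p)))
E
```

```text
20.67 [516.1 -23.7 226.1]
wrist [([174.9, 220.7], 0.81), ([233.6, 273.9], 0.79)] [([238.1, 272.3], 0.72)]
amb [210.4 173.8] [69.9 93.1] 11 [521.6  13.3  58. ]
scene [([189.3, 278.2], 0.56)] [([138.9, 290.2], 0.82), ([189.9, 279.5], 0.71)]
side [([187.5, 253.8], 0.56)] [([134.4, 256.9], 0.85), ([260.5, 343.5], 0.36)]
[ 0.999 -0.044 -0.     0.   ]
w3 [586.8 -12.6 337.5]
amber rows 121 cols 258 313
blue 169 299 121 223
w6 [585.5 -29.6 344.1]
amber rows 121 cols 200 314
blue 149 277 120 221
[176. 216.]
[208. 281.]
[140. 282.]
```

>>> {"fn": "apply_moves", "kwargs": {"rows": [{"hand": -1, "delta_pos": [0.5, -0.5, 30], "yaw": 0}, {"hand": -1, "delta_pos": [0.5, -0.5, 55], "yaw": 0}, {"hand": -1, "delta_pos": [0.5, -0.5, 75], "yaw": 0}, {"hand": -1, "delta_pos": [0.5, -0.5, 88], "yaw": 0}, {"hand": -1, "delta_pos": [0.5, -0.5, 95], "yaw": 0}, {"hand": -1, "delta_pos": [0.5, -0.5, 99], "yaw": 0}, {"hand": -1, "delta_pos": [0.5, -0.5, 101], "yaw": 0}, {"hand": -1, "delta_pos": [0.5, -0.5, 101], "yaw": 0}]}}

```text
clock: 21.78
position: [517.4, -22.8, 125.2]
ee_rot: [0.999, -0.043, 0.0, -0.0]
contact_force: [-0.4, -1.0, 0.2]
gripper_width: 14.7
grasp_force: 59.9
```

>>> {"fn": "apply_moves", "kwargs": {"rows": [{"hand": -1, "delta_pos": [0, 0, 1], "yaw": 0}, {"hand": -1, "delta_pos": [0, 0, 2], "yaw": 0}, {"hand": -1, "delta_pos": [0, 0, 2], "yaw": 0}]}}

```text
clock: 22.03
position: [517.2, -22.8, 123.3]
ee_rot: [0.999, -0.043, 0.001, -0.0]
contact_force: [0.5, 0.1, 0.5]
gripper_width: 14.4
grasp_force: 59.9
```

>>> {"fn": "apply_moves", "kwargs": {"rows": [{"hand": -1, "delta_pos": [0, 0, 1], "yaw": 0}, {"hand": -1, "delta_pos": [0, 0, 2], "yaw": 0}, {"hand": -1, "delta_pos": [0, 0, 2], "yaw": 0}]}}

```text
clock: 22.28
position: [517.5, -22.8, 121.4]
ee_rot: [0.999, -0.043, 0.001, -0.0]
contact_force: [-1.1, 1.1, 3.2]
gripper_width: 14.7
grasp_force: 60.4
```

>>> {"fn": "apply_moves", "kwargs": {"rows": [{"hand": -0.6, "delta_pos": [0, 0, 0], "yaw": 0}, {"hand": -0.55, "delta_pos": [0, -0.5, 0], "yaw": 0}, {"hand": -0.53, "delta_pos": [0, -1.5, 0], "yaw": 0}, {"hand": -0.49, "delta_pos": [0, -3, 0], "yaw": 0}, {"hand": -0.44, "delta_pos": [0, -5, 0], "yaw": 0}, {"hand": -0.39, "delta_pos": [0, -6.5, 0], "yaw": 0}, {"hand": -0.35, "delta_pos": [0, -8.5, 0], "yaw": 0}, {"hand": -0.32, "delta_pos": [0, -10.5, 0], "yaw": 0}, {"hand": -0.28, "delta_pos": [0, -12.5, 0], "yaw": 0}, {"hand": -0.25, "delta_pos": [0, -14.5, 0], "yaw": 0}, {"hand": -0.2, "delta_pos": [0, -18, 0], "yaw": 0}, {"hand": -0.2, "delta_pos": [0, -18, 0], "yaw": 0}]}}

```text
clock: 23.28
position: [518.6, -4.5, 120.8]
ee_rot: [0.999, -0.043, 0.0, -0.0]
contact_force: [-0.5, 0.2, 0.6]
gripper_width: 34.1
grasp_force: 0.1
```

```bash
python3 v.py v4; python3 am.py
```

```text
scene []
[[0, 0, 61, 46, 1406], [57, 12, 20, 9, 98], [131, 38, 16, 16, 105]]
side []
[[89, 29, 33, 14, 272], [0, 41, 23, 27, 278], [92, 47, 24, 7, 136]]
```

View pics/v4.png

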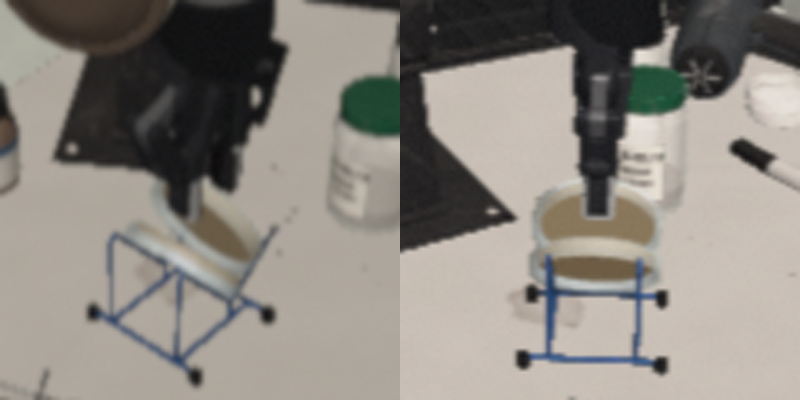

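>>> {"fn": "apply_moves", "kwargs": {"rows": [{"hand": -0.18, "delta_pos": [0, -2, 0], "yaw": 0}, {"hand": -0.17, "delta_pos": [0, -4, 0], "yaw": 0}, {"hand": -0.15, "delta_pos": [0, -6, 0], "yaw": 0}, {"hand": -0.14, "delta_pos": [0, -8, 0], "yaw": 0}, {"hand": -0.13, "delta_pos": [0, -10, 0], "yaw": 0}, {"hand": -0.12, "delta_pos": [0, -12, 0], "yaw": 0}, {"hand": -0.11, "delta_pos": [0, -14, 0], "yaw": 0}, {"hand": -0.1, "delta_pos": [0, -15.5, 0], "yaw": 0}, {"hand": -0.09, "delta_pos": [0, -17, 0], "yaw": 0}, {"hand": -0.08, "delta_pos": [0, -18.5, 0], "yaw": 0}, {"hand": -0.06, "delta_pos": [0, -20, 0], "yaw": 0}, {"hand": -0.06, "delta_pos": [0, -20, 0], "yaw": 0}]}}

```text
clock: 24.48
position: [520.3, 15.2, 120.8]
ee_rot: [0.999, -0.043, 0.0, -0.0]
contact_force: [-1.1, 0.8, 0.5]
gripper_width: 40.1
grasp_force: 0.2
```

>>> {"fn": "apply_moves", "kwargs": {"rows": [{"hand": -0.05, "delta_pos": [0, -2, -1], "yaw": 0}, {"hand": -0.03, "delta_pos": [0, -4, -1], "yaw": 0}, {"hand": 0, "delta_pos": [0, -6, -1], "yaw": 0}, {"hand": 0.05, "delta_pos": [0, -8, -1], "yaw": 0}, {"hand": 0.1, "delta_pos": [0, -8, -2], "yaw": 0}, {"hand": 0.1, "delta_pos": [0, -8, -5], "yaw": 0}, {"hand": 0.1, "delta_pos": [0, -8, -15], "yaw": 0}, {"hand": 0.1, "delta_pos": [0, -8, -35], "yaw": 0}, {"hand": 0.1, "delta_pos": [0, -8, -65], "yaw": 0}, {"hand": 0.1, "delta_pos": [0, -8, -100], "yaw": 0}, {"hand": 0.1, "delta_pos": [0, -8, -100], "yaw": 0}]}}

```text
clock: 25.4
position: [524.9, 23.4, 229.0]
ee_rot: [0.999, -0.043, 0.007, -0.001]
contact_force: [0.4, 0.2, 1.3]
gripper_width: 47.1
grasp_force: 0.0
```

```bash
python3 chk.py w7; python3 am.py; python3 - <<'E'
from fit import *
d=pickle.load(open('w7.pkl','rb'))
print('b-only amber/size in w4 [271.6 184.9] [60.6 97.2]')
X=np.array([-.082*.643,-.997*.643,-.766]);Z=np.array([-.082*.766,-.997*.766,.643]);Y=np.array([.997,-.082,0]);S=np.array([521.3,20.5,52])
for n in (22,26,32): # circle r=42 at height n -> predicted amber ellipse
    t=np.linspace(0,6.28,60); P=[proj(d,S+Z*n+40*np.cos(a)*X+40*np.sin(a)*Y)[::-1] for a in t]
    e=cv2.fitEllipse(np.array(P,np.float32)); print(n,np.round(e[0],1),np.round(e[1],1),round(e[2]))
E
```

```text
25.4 [524.9  23.4 229. ]
wrist [([184.8, 293.5], 0.75)] []
amb [281.8 184.1] [58.4 95.3] 11 [517.6  -0.6  58. ]
scene [([182.4, 286.2], 0.57), ([188.3, 276.5], 0.5)] [([182.8, 279.1], 0.79), ([190.9, 277.8], 0.52)]
side [([211.3, 253.4], 0.57), ([176.9, 255.8], 0.46), ([188.7, 251.9], 0.44)] [([182.1, 251.1], 0.96), ([180.3, 254.1], 0.77)]
scene []
[[0, 0, 61, 46, 1408], [57, 12, 20, 9, 99]]
side []
[[0, 41, 23, 27, 281], [92, 47, 24, 7, 136]]
b-only amber/size in w4 [271.6 184.9] [60.6 97.2]
22 [274.6 183.5] [53.9 93.7] 11
26 [278.4 184.2] [53.5 94.5] 11
32 [284.2 185.3] [52.9 95.7] 11
```

>>> {"fn": "apply_moves", "kwargs": {"rows": [{"hand": 0.1, "delta_pos": [0, 0, 0], "yaw": 0}, {"hand": 0.1, "delta_pos": [0, 0, 0], "yaw": 0}, {"hand": 0.1, "delta_pos": [0, 0, 0], "yaw": 0}]}}

```text
clock: 26.2
position: [520.9, 22.9, 220.7]
ee_rot: [0.999, -0.043, -0.0, 0.0]
contact_force: [0.6, -1.1, 0.7]
gripper_width: 47.1
grasp_force: 0.0
```

```bash
python3 - <<'E'
from fit import *
X=np.array([-.082*.643,-.997*.643,-.766]);Z=np.array([-.082*.766,-.997*.766,.643]);Y=np.array([.997,-.082,0]);S=np.array([521.3,20.5,52])
def pred(d,n):
    t=np.linspace(0,6.28,60); P=[proj(d,S+Z*n+40*np.cos(a)*X+40*np.sin(a)*Y)[::-1] for a in t]
    return [np.round(v,1) for v in cv2.fitEllipse(np.array(P,np.float32))]
w4=pickle.load(open('w4.pkl','rb')); print('w4',[np.round(e[0]+e[1],1) for e in amber(w4)],pred(w4,12))
d=cam('wrist'); print('now',[np.round(e[0]+e[1],1) for e in amber(d)],pred(d,28))
for n in ['scene','side']:
    c=cam(n); o=cv2.imread(f'pics/{n}0.png')[:,:,::-1]
    m=(np.abs(c['pixels'].astype(int)-o).max(2)>40).astype(np.uint8)
    k,_,st,ce=cv2.connectedComponentsWithStats(cv2.morphologyEx(m,cv2.MORPH_OPEN,np.ones((3,3)))); print(n,[st[i].tolist() for i in range(1,k) if st[i,4]>40])
E
```

```text
w4 [array([-11.3, 185.7,  91.1, 106. ]), array([271.6, 184.9,  60.6,  97.2])] [array([270.4, 185.4]), array([56.6, 96.8]), np.float64(11.4)]
now [array([281.1, 178.9,  60.4,  99.1])] [array([279.4, 179.6]), array([55.1, 98.3]), np.float64(11.1)]
scene [[150, 0, 50, 25, 946], [220, 0, 47, 25, 712], [287, 0, 51, 24, 625], [375, 0, 14, 6, 54], [339, 6, 18, 14, 137], [267, 16, 10, 13, 105], [224, 18, 27, 12, 239], [206, 22, 17, 36, 480], [261, 25, 48, 103, 2405], [283, 31, 12, 6, 47], [224, 33, 37, 31, 907], [213, 62, 48, 37, 670], [465, 90, 23, 42, 541], [250, 110, 10, 18, 118], [444, 117, 23, 43, 605], [269, 138, 5, 15, 58], [271, 190, 11, 8, 52], [205, 224, 11, 6, 52], [192, 248, 8, 9, 48], [492, 316, 20, 39, 171]]
side [[167, 0, 125, 93, 6867], [287, 0, 59, 37, 1502], [243, 76, 33, 14, 225], [220, 79, 23, 17, 253], [507, 78, 5, 17, 79], [301, 81, 28, 40, 431], [173, 96, 24, 14, 212], [249, 122, 14, 19, 182], [506, 148, 6, 12, 50], [242, 187, 25, 8, 177], [464, 189, 18, 19, 131], [229, 232, 27, 12, 186], [260, 255, 9, 7, 41], [239, 259, 16, 8, 92]]
```

```bash
python3 -c "
from bench import workorder; print(workorder.job_done())"
```

```text
the job is handed in; nothing more can be done
None
```

Both dishes lie lid down in the blue cradle, the left one flat on the right one, each turned in a closed pinch and laid back on a finger; the marker and jars were left alone, and I handed the job in at about 26 s of the 62 s.

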